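# Gauge the dryer's drum sleeves on the plug gauge and sort them

### The job

Test the three bronze bearing sleeves from the dryer on the leaning stepped gauge pin, one at a time, leaving the others standing where they are until their turn: slide the sleeve, flange first, down over the pin by hand pressure until it stops, without forcing it, then draw it off and stand it upright, flange down, in the tray it belongs in before taking the next. A sleeve that slides over the thin upper part and stops on the step is good and goes in the green tray; one that will not pass the tip (too tight) or that drops past the step right down to the collar (worn) goes in the red tray. Leave everything else on the counter where it is.

Things in the scene. Friction and masses are not known exactly. Their poses are not given: they have to be found in the camera images.
- sleeve_a: bronze flanged bearing sleeve, one of three alike outside; which bore it has is not told. 42 tall, 0.08 to 0.15 kg; flange 44 diameter x 6 thick at the foot, body above 36 diameter. Hole 26.4 diameter for 6 from either end, narrower (the bore) for the 30 between: bore ledge 6 above the foot. Starts upright on the worktop. Origin: centre of the flange underside; z up its axis
- sleeve_b: bronze flanged bearing sleeve, one of three alike outside; which bore it has is not told. 42 tall, 0.08 to 0.15 kg; flange 44 diameter x 6 thick at the foot, body above 36 diameter. Hole 26.4 diameter for 6 from either end, narrower (the bore) for the 30 between: bore ledge 6 above the foot. Starts upright on the worktop. Origin: centre of the flange underside; z up its axis
- sleeve_c: bronze flanged bearing sleeve, one of three alike outside; which bore it has is not told. 42 tall, 0.08 to 0.15 kg; flange 44 diameter x 6 thick at the foot, body above 36 diameter. Hole 26.4 diameter for 6 from either end, narrower (the bore) for the 30 between: bore ledge 6 above the foot. Starts upright on the worktop. Origin: centre of the flange underside; z up its axis
- gauge_pin: fixed steel stepped plug gauge on a cast stand (foot 124 x 92), leaning 32 degrees from vertical, tip towards the robot's side. Origin: on its axis in the collar's top face (68 above the worktop); z up the axis to the tip, y level. No-go part 21 diameter, z 0 to 20.5, red band; go part 16 diameter, z 22 to 46, green band; tip cone to 10 diameter at z 51
- pin_seat (a point): the pin's origin, middle of the collar's top face (collar 46 diameter, 8 thick): here stands the foot of a worn sleeve (bore about 23.4), which goes right down to the collar
- pin_step_rest (a point): on the pin's axis at pin z = 16: here stands the foot of a good sleeve (bore about 18.2), its bore ledge on the step at z = 22. The step is flat from 16 to 18.4 diameter, then bevelled out to 21 diameter at z 20.5. A worn sleeve held more than about 2 off the axis can hang on the step too: centre it before judging
- pin_tip_rest (a point): on the pin's axis at pin z = 42.5: here stands the foot of a tight sleeve (bore 13) that stops on the tip cone (16 diameter at z 46, 10 diameter at z 51). The space along and round the pin's axis is free for a gripper that leans with it
- tray_green: green open tray for good sleeves, fixed, 104 (x) x 134 (y) outside, 17 high, walls and floor 4 thick, black liner; room for two sleeves side by side along y. Origin: centre of its underside; z up. It may stand left or right of the work
- tray_red: red open tray for rejected sleeves, made like tray_green. Origin: centre of its underside
- tape_measure: yellow pocket tape measure, 64x56x53, a bystander; origin: centre of its underside
- spare_knob: black and grey appliance knob, 52 diameter, 23 high, a bystander; origin: centre of its underside
- dosing_cap_1: white open dosing cap, 65 diameter, 40 high, a bystander; origin: centre of its underside
- screwdriver: orange-handled screwdriver lying down, 180 long, a bystander; origin: its middle, at the worktop
Things that resemble listed ones, but are neither listed nor needed, are in the scene too. Leave any turquoise look-alike of the sleeve_b alone.

How it is judged:
On the way, in this order (a step that is already met when the one before it is completed fails the run):
1. a first sleeve is slid onto the gauge pin as far as it goes, the other two still standing where they were (within 40 mm) ((((distance between sleeve_a and pin_seat below 0.005 m and angle between the z axis of sleeve_a and the z axis of gauge_pin, either way round below 0.14 rad and contact force between sleeve_a and gauge_pin above 0.2 N) and distance of each of sleeve_b, sleeve_c from where it was at the start of the episode below 0.04 m) or ((distance between sleeve_b and pin_tip_rest below 0.005 m and angle between the z axis of sleeve_b and the z axis of gauge_pin, either way round below 0.14 rad and contact force between sleeve_b and gauge_pin above 0.2 N) and distance of each of sleeve_a, sleeve_c from where it was at the start of the episode below 0.04 m) or ((distance between sleeve_c and pin_step_rest below 0.005 m and angle between the z axis of sleeve_c and the z axis of gauge_pin, either way round below 0.14 rad and contact force between sleeve_c and gauge_pin above 0.2 N) and distance of each of sleeve_a, sleeve_b from where it was at the start of the episode below 0.04 m))), for 0.1 s.
2. that sleeve stands in the tray it belongs in, the other two still where they were ((((horizontal distance between sleeve_a and tray_red below 0.052 m and height (world z) of sleeve_a below 0.012 m and angle between sleeve_a's own z axis and vertical below 0.12 rad) and distance of each of sleeve_b, sleeve_c from where it was at the start of the episode below 0.04 m) or ((horizontal distance between sleeve_b and tray_red below 0.052 m and height (world z) of sleeve_b below 0.012 m and angle between sleeve_b's own z axis and vertical below 0.12 rad) and distance of each of sleeve_a, sleeve_c from where it was at the start of the episode below 0.04 m) or ((horizontal distance between sleeve_c and tray_green below 0.052 m and height (world z) of sleeve_c below 0.012 m and angle between sleeve_c's own z axis and vertical below 0.12 rad) and distance of each of sleeve_a, sleeve_b from where it was at the start of the episode below 0.04 m))), for 0.2 s.
3. a second sleeve is slid onto the gauge pin as far as it goes, the first in its tray, the third where it was ((((horizontal distance between sleeve_a and tray_red below 0.052 m and height (world z) of sleeve_a below 0.012 m and angle between sleeve_a's own z axis and vertical below 0.12 rad) and (distance between sleeve_b and pin_tip_rest below 0.005 m and angle between the z axis of sleeve_b and the z axis of gauge_pin, either way round below 0.14 rad and contact force between sleeve_b and gauge_pin above 0.2 N) and distance of sleeve_c from where it was at the start of the episode below 0.04 m) or ((horizontal distance between sleeve_a and tray_red below 0.052 m and height (world z) of sleeve_a below 0.012 m and angle between sleeve_a's own z axis and vertical below 0.12 rad) and (distance between sleeve_c and pin_step_rest below 0.005 m and angle between the z axis of sleeve_c and the z axis of gauge_pin, either way round below 0.14 rad and contact force between sleeve_c and gauge_pin above 0.2 N) and distance of sleeve_b from where it was at the start of the episode below 0.04 m) or ((horizontal distance between sleeve_b and tray_red below 0.052 m and height (world z) of sleeve_b below 0.012 m and angle between sleeve_b's own z axis and vertical below 0.12 rad) and (distance between sleeve_a and pin_seat below 0.005 m and angle between the z axis of sleeve_a and the z axis of gauge_pin, either way round below 0.14 rad and contact force between sleeve_a and gauge_pin above 0.2 N) and distance of sleeve_c from where it was at the start of the episode below 0.04 m) or ((horizontal distance between sleeve_b and tray_red below 0.052 m and height (world z) of sleeve_b below 0.012 m and angle between sleeve_b's own z axis and vertical below 0.12 rad) and (distance between sleeve_c and pin_step_rest below 0.005 m and angle between the z axis of sleeve_c and the z axis of gauge_pin, either way round below 0.14 rad and contact force between sleeve_c and gauge_pin above 0.2 N) and distance of sleeve_a from where it was at the start of the episode below 0.04 m) or ((horizontal distance between sleeve_c and tray_green below 0.052 m and height (world z) of sleeve_c below 0.012 m and angle between sleeve_c's own z axis and vertical below 0.12 rad) and (distance between sleeve_a and pin_seat below 0.005 m and angle between the z axis of sleeve_a and the z axis of gauge_pin, either way round below 0.14 rad and contact force between sleeve_a and gauge_pin above 0.2 N) and distance of sleeve_b from where it was at the start of the episode below 0.04 m) or ((horizontal distance between sleeve_c and tray_green below 0.052 m and height (world z) of sleeve_c below 0.012 m and angle between sleeve_c's own z axis and vertical below 0.12 rad) and (distance between sleeve_b and pin_tip_rest below 0.005 m and angle between the z axis of sleeve_b and the z axis of gauge_pin, either way round below 0.14 rad and contact force between sleeve_b and gauge_pin above 0.2 N) and distance of sleeve_a from where it was at the start of the episode below 0.04 m))), for 0.1 s.
4. two sleeves stand in the trays they belong in, the third where it was ((((horizontal distance between sleeve_b and tray_red below 0.052 m and height (world z) of sleeve_b below 0.012 m and angle between sleeve_b's own z axis and vertical below 0.12 rad) and (horizontal distance between sleeve_c and tray_green below 0.052 m and height (world z) of sleeve_c below 0.012 m and angle between sleeve_c's own z axis and vertical below 0.12 rad) and distance of sleeve_a from where it was at the start of the episode below 0.04 m) or ((horizontal distance between sleeve_a and tray_red below 0.052 m and height (world z) of sleeve_a below 0.012 m and angle between sleeve_a's own z axis and vertical below 0.12 rad) and (horizontal distance between sleeve_c and tray_green below 0.052 m and height (world z) of sleeve_c below 0.012 m and angle between sleeve_c's own z axis and vertical below 0.12 rad) and distance of sleeve_b from where it was at the start of the episode below 0.04 m) or ((horizontal distance between sleeve_a and tray_red below 0.052 m and height (world z) of sleeve_a below 0.012 m and angle between sleeve_a's own z axis and vertical below 0.12 rad) and (horizontal distance between sleeve_b and tray_red below 0.052 m and height (world z) of sleeve_b below 0.012 m and angle between sleeve_b's own z axis and vertical below 0.12 rad) and distance of sleeve_c from where it was at the start of the episode below 0.04 m))), for 0.2 s.
5. the last sleeve is slid onto the gauge pin as far as it goes, the others in their trays ((((horizontal distance between sleeve_b and tray_red below 0.052 m and height (world z) of sleeve_b below 0.012 m and angle between sleeve_b's own z axis and vertical below 0.12 rad) and (horizontal distance between sleeve_c and tray_green below 0.052 m and height (world z) of sleeve_c below 0.012 m and angle between sleeve_c's own z axis and vertical below 0.12 rad) and (distance between sleeve_a and pin_seat below 0.005 m and angle between the z axis of sleeve_a and the z axis of gauge_pin, either way round below 0.14 rad and contact force between sleeve_a and gauge_pin above 0.2 N)) or ((horizontal distance between sleeve_a and tray_red below 0.052 m and height (world z) of sleeve_a below 0.012 m and angle between sleeve_a's own z axis and vertical below 0.12 rad) and (horizontal distance between sleeve_c and tray_green below 0.052 m and height (world z) of sleeve_c below 0.012 m and angle between sleeve_c's own z axis and vertical below 0.12 rad) and (distance between sleeve_b and pin_tip_rest below 0.005 m and angle between the z axis of sleeve_b and the z axis of gauge_pin, either way round below 0.14 rad and contact force between sleeve_b and gauge_pin above 0.2 N)) or ((horizontal distance between sleeve_a and tray_red below 0.052 m and height (world z) of sleeve_a below 0.012 m and angle between sleeve_a's own z axis and vertical below 0.12 rad) and (horizontal distance between sleeve_b and tray_red below 0.052 m and height (world z) of sleeve_b below 0.012 m and angle between sleeve_b's own z axis and vertical below 0.12 rad) and (distance between sleeve_c and pin_step_rest below 0.005 m and angle between the z axis of sleeve_c and the z axis of gauge_pin, either way round below 0.14 rad and contact force between sleeve_c and gauge_pin above 0.2 N)))), for 0.1 s.
At the end, for the whole second after the job is handed in: The sleeve that stops on the step stands in the green tray, the one that stops on the tip and the one that goes down to the collar stand in the red tray: each upright within 7 degrees, its flange down on the tray's floor, released and at rest (horizontal distance between each of sleeve_a, sleeve_b and tray_red below 0.052 m and height (world z) of each of sleeve_a, sleeve_b, sleeve_c below 0.012 m and angle between each of sleeve_a, sleeve_b, sleeve_c's own z axis and vertical below 0.12 rad and linear speed of each of sleeve_a, sleeve_b, sleeve_c below 0.02 m/s and horizontal distance between sleeve_c and tray_green below 0.052 m); the robot touches nothing.
It fails at once if a sleeve is forced against the gauge with more than 60 N (contact force between any of sleeve_a, sleeve_b, sleeve_c and gauge_pin above 60 N).
It fails at once if the tape measure, knob, dosing cap or screwdriver is moved by more than 30 mm (distance of any of tape_measure, spare_knob, dosing_cap_1, screwdriver from where it was at the start of the episode above 0.03 m).
It also fails if it takes over 72 s, if anything falls off the work surface, if the arm or the gripper's body presses on something with over 40 N, if the wrist force passes 120 N, or if a joint passes its speed limit or range.

### The arm

A 7-joint arm with a two-finger parallel gripper is mounted at the origin on a cart in front of the work surface, level with it; the furniture and walls round the work are solid. World frame = base frame: x ahead of the robot, y to its left, z up, the work surface at z = 0. Lengths are in m, angles in rad, forces in N, time in s.
With the tool pointing down it reaches from about 0.425 to 0.875 m from the base axis. Payload 4.7 kg.
Tool frame: the origin (TCP) lies on the mounting face of the last link; the fingertips stand 182 mm ahead of it and the grasp point (between the pads) lies 164 mm ahead of it (ctrl.finger_overhang is the distance from the TCP to the fingertips, in m); z points along the fingers, y is the line along which they close (so a half turn about z gives the same grasp; the last joint's range is limited). The gripper opens to 87 mm and grips with 3 to 60 N. Pads are 19 mm wide; open, the fingers measure 117 mm over their backs; the gripper's body (75 mm by 190 mm) begins 51 mm behind the grasp point.
Start: joints at [-1.213, 0.321, -0.07, 1.45, 0.023, 1.371, -0.057], TCP at [0.219, 0.612, 0.405] pointing down, gripper open.
Joint ranges: [-2.86, 2.86], [-0.3, 2.09], [-1.38, 1.24], [0.06, 2.45], [-1.56, 4.7], [0.09, 2.05], [-2.69, 2.69]. Speed limits (rad/s): [2.57, 2.57, 3.14, 3.14, 3.14, 3.14, 3.14].

### API

Orientations are given as a rotation vector (axis times angle).
In Python, from bench import ctrl gives the robot as it stands.
- The arm moves only by the shell command python3 -m jog 'ROWS' [FORCE]. ROWS is a JSON object of lists of equal length, an entry for each row: "translation": the shift along the tool's x, y, z as a fraction of full scale, a list of three; "yaw": the turn about the tool's z as a fraction of full scale; "jaw": the closure, from 0 (fully open) to 1 (shut). In form: {"translation": [[dx, dy, dz], ...], "yaw": [yaw, ...], "jaw": [jaw, ...]}. A call has 1 to 8 rows; each row is the pose to reach, as a shift and turn from the pose commanded when the call began, along the tool's axes at that moment, turning the shorter way round; what a row does not reach only later rows make up. Full scale, the value 1, is 0.2 m for a shift and 180 degrees for a turn. A row lasts 1/8 s, in which the tool goes at most 62.5 mm and 10.7 degrees, less where a joint would pass 70% of its speed; a pose out of reach is approached as far as the arm can. A call with a number of a shift or a turn outside -1 to 1 is refused whole. A call with a gripper value outside its range is refused whole. The fingers move at their own pace and stop on an object; FORCE is the grip in N (left out, the last holds). Time passes only in rows, so rows that repeat a pose let the fingers close. It gives the time, the measured TCP pose, the force, the opening and the grip force at its end, in the units of the state.
- ctrl.get_state(): the state, without advancing time (a new reading comes with each control period).
- ctrl.get_image(name): name is "scene" or "top" or "wrist"; returns a dict with "pixels" (400x640x3 uint8, blue, green, red), "fx", "fy", "cx", "cy" (pixels), "k1" (the pictures are not rectified: a ray, as slopes to the right and down, at radius r is drawn at 1 + k1 r^2 times it, then the intrinsics apply), "R" (3x3) and "t" (3): a world point X has camera coordinates R X + t; the wrist camera has in their place "mount" (4x4, takes a point from camera to tool coordinates, whose origin is the TCP and whose axes are the flange's). Camera axes: x right, y down, z forward; pixel columns grow to the right and rows downward; lengths in m; the calibration is good to about 2 mm. A picture is of the moment at which its call begins: read the wrist's pose just before it. There is no depth.
- ctrl.close_job(): hands the job in; it is judged then, once.
Trained networks look in a picture, given as the dict that the camera call returned (one of the last four; its "shot" number tells which), for a name from the list of things; names that differ only in an ending like _2 or _b are one class to them, and where a whole thing is asked for, a point or a joint stands for the part that bears it (a point fixed in the world has none). Each returns a list of dicts, best first, with "p" (0 to 1); they miss things now and then, are a little off and sometimes report something else, mostly with a low value. They report only what shows in the picture. A call takes as long as a camera call. They do not tell look-alikes from the thing itself.
- ctrl.silhouettes(label, picture): "region" (400x640 bool, what is visible of it) and "at" ([column, row] in pixels, amid what is visible of it).
The state is a dict: "time": time; "joint_positions": joint angles; "qd": joint speeds; "joint_torque": joint torques, N m; "position": TCP position; "tool_rot": TCP orientation; "ft_force": force on the tool from outside, world axes, zero at the start; "torque": the same for the moment, N m; "grip_width": opening from 0.0 (shut) to 1.0 (fully open); "grip_force": force on a finger pad.
Only numpy, scipy, OpenCV 4.12 (cv2) and the standard library are available. Lean on these libraries where they do the work, as an engineer would, in place of code of your own. Each camera call takes 0.05 s, during which the arm holds its last target. There are 200 camera calls.

## Working session

There is one attempt and no reset: what is moved stays moved. The work goes in short steps, Python scripts to look and compute and a shell command to move; the robot and the scene stay as the last step left them, time stands still between calls to the robot, and variables do not carry over. Pictures are saved under pics/ and viewed, at most 10 in all, crops included, and the job is handed in when it is done.

```bash
mkdir -p pics; cat > h.py <<'E'
import numpy as np, cv2
from scipy.spatial.transform import Rotation as Ro
from bench import ctrl
def cam(n):
    s=ctrl.get_state(); p=ctrl.get_image(n)
    if 'mount' in p:
        T=np.eye(4);T[:3,:3]=Ro.from_rotvec(s['tool_rot']).as_matrix();T[:3,3]=s['position']
        W=np.linalg.inv(T@np.array(p['mount'])); p['Rw'],p['tw']=W[:3,:3],W[:3,3]
    else: p['Rw'],p['tw']=np.array(p['R']),np.array(p['t'])
    return p
def proj(p,X):
    c=np.atleast_2d(X)@p['Rw'].T+p['tw']; q=c[:,:2]/c[:,2:]
    q=q*(1+p['k1']*(q**2).sum(1,keepdims=True)); return q*[p['fx'],p['fy']]+[p['cx'],p['cy']]
def ray(p,uv):
    d=(np.array(uv,float)-[p['cx'],p['cy']])/[p['fx'],p['fy']]; q=d.copy()
    for _ in range(20): q=d/(1+p['k1']*(q@q))
    return -p['Rw'].T@p['tw'], p['Rw'].T@np.r_[q,1]
def onz(p,uv,z):
    o,d=ray(p,uv); return (o+d*(z-o[2])/d[2])[:2]
def save(p,n,crop=None,s=1):
    im=np.array(p['pixels']).copy()
    if crop: a,b,c,d=crop; im=im[b:d,a:c]
    cv2.imwrite('pics/'+n,cv2.resize(im,None,fx=s,fy=s,interpolation=cv2.INTER_CUBIC))
E
python3 - <<'E'
from h import *
s=ctrl.get_state(); print(s['position'],s['tool_rot'],s['grip_width'],Ro.from_rotvec(s['tool_rot']).as_matrix().round(3))
for n in ['scene','top']:
    p=cam(n); save(p,n+'0.png'); print(n,-p['Rw'].T@p['tw'],p['fx'])
    for l,h in [('sleeve_a',.021),('gauge_pin',.05),('tray_green',.008),('tray_red',.008)]+([('tape_measure',.025),('spare_knob',.01),('dosing_cap_1',.02),('screwdriver',.01)] if n=='top' else []):
        for d in ctrl.silhouettes(l,p)[:5]:
            if d['p']>.3: print(l,round(d['p'],2),np.round(d['at']),onz(p,d['at'],h).round(3),d['region'].sum())
E
```

```text
[0.21904456 0.61174856 0.40364307] [-5.37250360e-01 -3.09509794e+00  3.04159300e-03] 1.0026616463976812 [[-0.942  0.337 -0.001]
 [ 0.337  0.941 -0.002]
 [-0.    -0.002 -1.   ]]
scene [-0.11041887 -0.61143672  0.88929601] 399.082694455464
sleeve_a 0.73 [333. 188.] [0.644 0.147] 180
sleeve_a 0.55 [348. 257.] [ 0.461 -0.107] 222
sleeve_a 0.54 [319. 242.] [ 0.437 -0.008] 229
sleeve_a 0.53 [318. 268.] [ 0.368 -0.08 ] 243
sleeve_a 0.47 [296. 224.] [0.438 0.099] 193
gauge_pin 0.43 [333. 184.] [0.635 0.136] 173
tray_green 0.83 [405. 287.] [ 0.507 -0.275] 1891
tray_red 0.96 [282. 199.] [0.491 0.234] 939
top [0.31973941 0.09826739 1.19391836] 423.41639837117475
sleeve_a 0.7 [389. 209.] [ 0.478 -0.102] 217
sleeve_a 0.66 [377. 249.] [ 0.366 -0.068] 209
sleeve_a 0.45 [353. 226.] [ 0.428 -0.001] 130
gauge_pin 0.58 [315. 158.] [0.612 0.108] 207
tray_green 0.9 [448. 201.] [ 0.505 -0.273] 1914
tray_red 0.61 [267. 199.] [0.501 0.241] 1857
tape_measure 0.6 [382. 160.] [ 0.617 -0.084] 290
spare_knob 0.71 [256. 261.] [0.326 0.266] 249
spare_knob 0.45 [446. 200.] [ 0.507 -0.268] 1898
dosing_cap_1 0.61 [240. 142.] [0.663 0.326] 423
screwdriver 0.73 [200. 220.] [0.438 0.431] 330
```

```bash
python3 - <<'E'
import cv2,numpy as np
a=cv2.imread('pics/scene0.png')[150:320,220:470];b=cv2.imread('pics/top0.png')[110:300,180:480]
cv2.imwrite('pics/a.png',cv2.resize(a,None,fx=3,fy=3,interpolation=2))
cv2.imwrite('pics/b.png',cv2.resize(b,None,fx=2.6,fy=2.6,interpolation=2))
E
```

```text
(no output)
```

View pics/a.png

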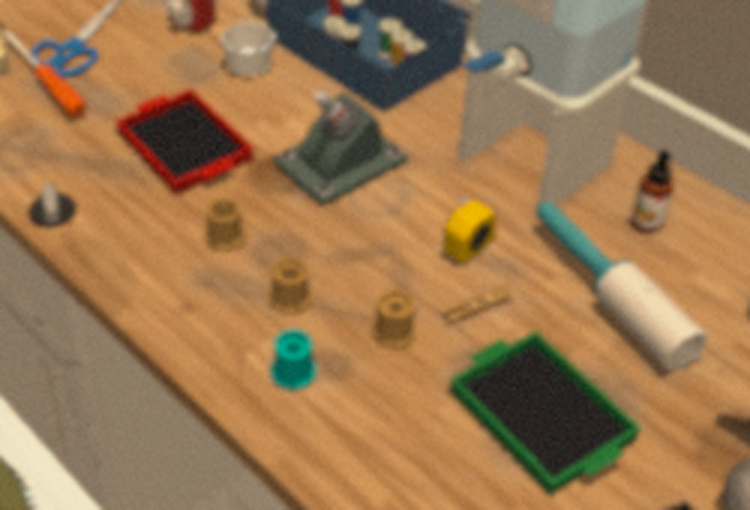

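View pics/b.png

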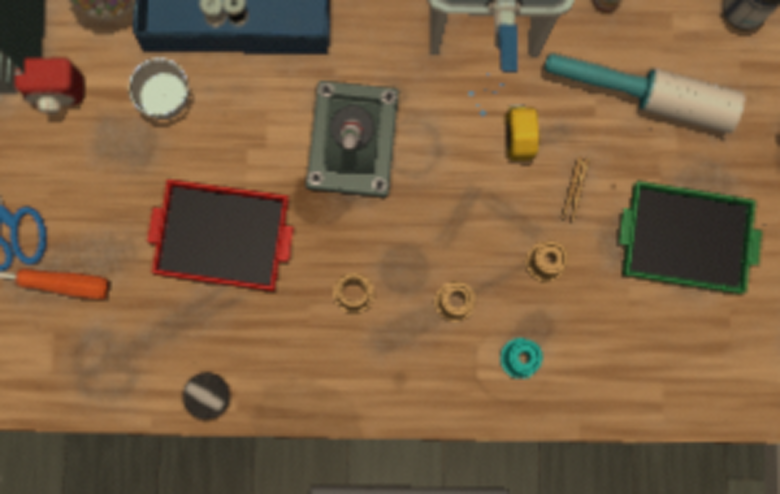

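```bash
python3 -m jog '{"translation":[[-1,-0.9,0],[-1,-0.9,0],[-1,-0.9,0],[-1,-0.9,0],[-1,-0.9,0]],"yaw":[0,0,0,0,0],"jaw":[0,0,0,0,0]}' 6
python3 -m jog '{"translation":[[-1,-0.9,0],[-1,-0.9,0],[-1,-0.9,0],[-1,-0.9,0],[-1,-0.9,0]],"yaw":[0,0,0,0,0],"jaw":[0,0,0,0,0]}'
python3 -m jog '{"translation":[[-0.18,-0.13,0],[-0.18,-0.13,0],[-0.18,-0.13,0],[-0.18,-0.13,0]],"yaw":[-0.076,-0.076,-0.076,-0.076],"jaw":[0,0,0,0]}'
python3 - <<'E'
from h import *
s=ctrl.get_state(); print(s['position'],Ro.from_rotvec(s['tool_rot']).as_matrix().round(3))
p=cam('wrist'); print(np.array(p['mount']).round(3),p['fx'],-p['Rw'].T@p['tw']); save(p,'w0.png')
np.savez('w0.npz',Rw=p['Rw'],tw=p['tw'],k1=p['k1'],fx=p['fx'],fy=p['fy'],cx=p['cx'],cy=p['cy'])
for l,h in [('sleeve_a',.042),('gauge_pin',.05),('tray_red',.008)]:
        for d in ctrl.silhouettes(l,p)[:5]:
            if d['p']>.3: print(l,round(d['p'],2),np.round(d['at']),onz(p,d['at'],h).round(4),d['region'].sum())
E
```

```text
time: 1.32
position: [0.3492, 0.3712, 0.4053]
tool_rot: [0.547, 3.092, 0.0]
ft_force: [0.6, 0.1, -0.6]
grip_width: 0.996
grip_force: 0.0
time: 1.95
position: [0.4759, 0.1347, 0.4052]
tool_rot: [0.545, 3.092, -0.0]
ft_force: [0.4, 0.7, -0.1]
grip_width: 1.0
grip_force: 0.0
time: 2.45
position: [0.4993, 0.1028, 0.4047]
tool_rot: [-0.163, -3.137, -0.001]
ft_force: [-0.1, 0.2, 0.1]
grip_width: 0.999
grip_force: 0.0
[0.49925346 0.10278817 0.40474616] [[-0.995  0.104 -0.   ]
 [ 0.104  0.995  0.   ]
 [ 0.     0.    -1.   ]]
[[ 0.    -0.955 -0.297  0.081]
 [ 1.     0.     0.001  0.   ]
 [-0.    -0.297  0.955  0.02 ]
 [ 0.     0.     0.     1.   ]] 349.49515408140206 [0.41878164 0.11123913 0.3852056 ]
sleeve_a 0.87 [202. 116.] [0.4291 0.0029] 1606
sleeve_a 0.84 [301.  96.] [0.4209 0.1002] 972
sleeve_a 0.77 [120.  67.] [ 0.375  -0.0662] 2083
sleeve_a 0.61 [122. 171.] [ 0.473  -0.0899] 1829
gauge_pin 0.9 [328. 280.] [0.6142 0.1081] 1191
gauge_pin 0.34 [448.   0.] [0.3518 0.2378] 169
tray_red 0.62 [446. 153.] [0.4965 0.2504] 12902
tray_red 0.58 [121. 168.] [ 0.4753 -0.1102] 1807
```

View pics/w0.png

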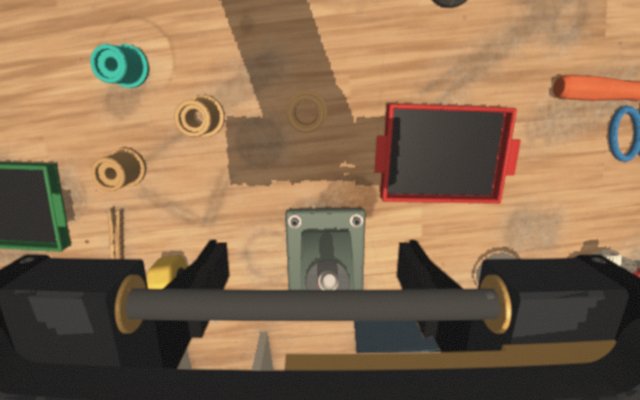

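```bash
cat >> h.py <<'E'
TH=np.linspace(0,2*np.pi,40)
def sl_mask(p,x,y):
    m=np.zeros((400,640),np.uint8)
    for r,zs in [(.022,(0,.006)),(.018,(0,.042))]:
        P=np.vstack([np.c_[x+r*np.cos(TH),y+r*np.sin(TH),0*TH+z] for z in zs])
        cv2.fillConvexPoly(m,cv2.convexHull((proj(p,P)*16).round().astype(np.int32)),1,shift=4)
    return m>0
def fit(p,d):
    from scipy.optimize import minimize
    f=lambda v:-(sl_mask(p,*v)&d['region']).sum()/(sl_mask(p,*v)|d['region']).sum()
    x0=onz(p,d['at'],.025)
    r=minimize(f,x0,method='Nelder-Mead',options=dict(initial_simplex=[x0,x0+[.006,0],x0+[0,.006]],xatol=1e-4))
    return r.x,-r.fun
E
python3 - <<'E'
from h import *
p=cam('wrist')
for d in ctrl.silhouettes('sleeve_a',p)[:5]:
    x,q=fit(p,d); print(np.round(d['at']),x.round(4),round(q,2))
for d in ctrl.silhouettes('tray_red',p)[:1]:
    c=cv2.findContours(d['region'].astype(np.uint8),0,2)[0]; c=max(c,key=cv2.contourArea); b=cv2.boxPoints(cv2.minAreaRect(c)); print([onz(p,v,.012).round(3) for v in b])
save(p,'pin.png',(270,190,390,300),6)
for uv in [(294,221),(357,219),(288,209),(364,208)]: print(onz(p,uv,.01).round(4))
E
```

```text
[203. 118.] [ 0.43   -0.0072] 0.87
[296. 106.] [0.4372 0.1023] 0.71
[125. 170.] [ 0.4749 -0.1062] 0.97
[119.  68.] [ 0.3698 -0.0781] 0.96
[array([0.541, 0.167]), array([0.434, 0.177]), array([0.454, 0.331]), array([0.566, 0.334])]
[0.5571 0.0751]
[0.5621 0.1471]
[0.542  0.0701]
[0.5497 0.1559]
```

View pics/pin.png

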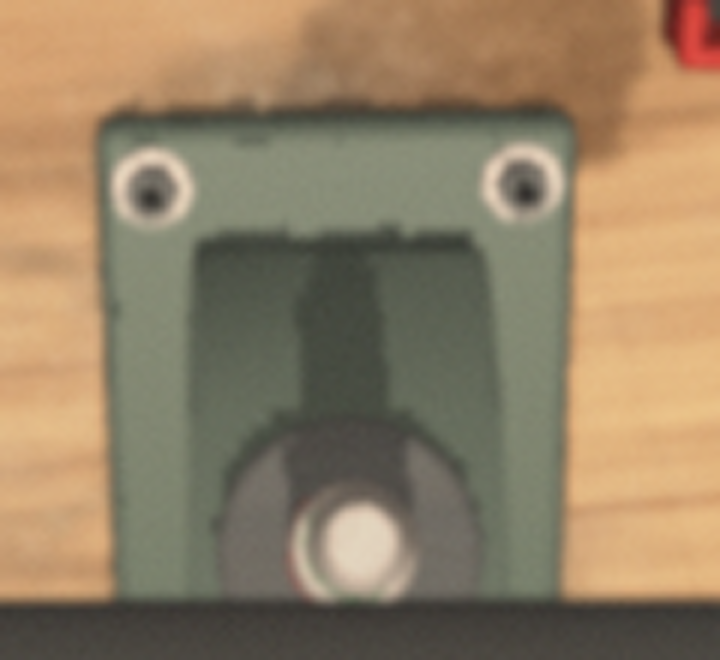

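```bash
python3 -m jog '{"translation":[[-0.4,0,0],[-0.4,0,0],[-0.4,0,0]],"yaw":[0.008,0.008,0.008],"jaw":[0,0,0]}'
python3 - <<'E'
from h import *
p=cam('wrist'); print(Ro.from_rotvec(ctrl.get_state()['tool_rot']).as_matrix()[:2,0])
o=onz(p,(330,200),.1113); print(o)
save(p,'pin2.png',(260,130,390,270),5)
import pickle; pickle.dump({k:p[k] for k in ['Rw','tw','k1','fx','fy','cx','cy']},open('pin2.pkl','wb'))
E
```

```text
time: 3.18
position: [0.5798, 0.093, 0.4041]
tool_rot: [-0.206, -3.134, 0.002]
ft_force: [-0.4, 0.4, 0.1]
grip_width: 1.002
grip_force: 0.0
[-0.9914839   0.13022541]
[0.58495589 0.10652202]
```

View pics/pin2.png

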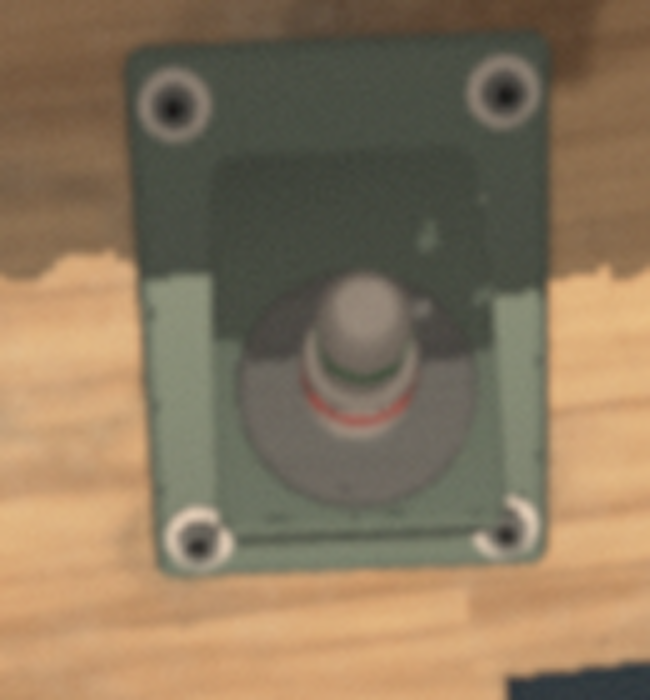

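```bash
python3 - <<'E'
from h import *
import pickle; p=pickle.load(open('pin2.pkl','rb'))
f=lambda u,v:np.array([260+u/5,130+v/5])
S=[onz(p,f(*q),.012) for q in [(175,104),(505,92),(198,541),(508,531)]]
print(np.round(S,4),np.mean(S,0))
for a,b in [(0,1),(2,3)]: d=S[b]-S[a]; print('y-edge',np.degrees(np.arctan2(d[0],d[1])),np.hypot(*d))
for a,b in [(0,2),(1,3)]: d=S[b]-S[a]; print('x-edge',np.degrees(np.arctan2(-d[1],d[0])),np.hypot(*d))
a=np.radians(32)
def model(x,y,yaw):
    l=np.array([-np.cos(yaw),np.sin(yaw)]); u=np.r_[l*np.sin(a),np.cos(a)]; v=np.r_[np.sin(yaw),np.cos(yaw),0]; w=np.cross(v,u)
    return np.array([x,y,.068]),u,v,w
from scipy.optimize import minimize
def ext(x,y,yaw):
    o,u,v,w=model(x,y,yaw); C=lambda z,r:o+u*z+r*(np.cos(TH)[:,None]*v+np.sin(TH)[:,None]*w)
    q=proj(p,np.vstack([C(0,.023),C(-.008,.023)])); q=(q-[260,130])*5
    t=(proj(p,C(.051,.005))-[260,130])*5; g=(proj(p,C(.046,.008))-[260,130])*5; r=(proj(p,C(.0205,.0105))-[260,130])*5
    return np.r_[q.min(0),q.max(0)],np.r_[t.min(0),t.max(0)],np.r_[g.min(0),g.max(0)],np.r_[r.min(0),r.max(0)]
yaw=np.radians(4.7)
r=minimize(lambda k:((ext(k[0],k[1],yaw)[0]-[240,270,474,508])**2).sum(),[.61,.1],method='Nelder-Mead',options=dict(xatol=1e-5,fatol=1e-3))
print(r.x,r.fun); [print(e.round()) for e in ext(*r.x,yaw)]
E
```

```text
[[0.5564 0.0768]
 [0.5629 0.1472]
 [0.6573 0.0674]
 [0.6642 0.1387]] [0.61019361 0.10753921]
y-edge 5.348522243361721 0.07064320332513722
y-edge 5.512635730578464 0.07165449016755937
x-edge 5.337671443540919 0.1013882211681831
x-edge 4.767542458981108 0.10159868364239992
[0.60526783 0.10752644] 28.550667611184068
[237. 269. 477. 510.]
[334. 279. 396. 339.]
[316. 271. 412. 364.]
[301. 300. 418. 413.]
```

```bash
python3 -m jog '{"translation":[[0.68,-0.59,0.6],[0.68,-0.59,0.6],[0.68,-0.59,0.6],[0.68,-0.59,0.6],[0.68,-0.59,0.6]],"yaw":[-0.013,-0.013,-0.013,-0.013,-0.013],"jaw":[0,0,0,0,0]}'
cat >> h.py <<'E'
def togo(x,y,zg):
    "jog fractions to bring the grasp point to world x,y,zg"
    s=ctrl.get_state(); R=Ro.from_rotvec(s['tool_rot']).as_matrix(); g=s['position']+R[:,2]*.164
    print('toolx yaw',np.degrees(np.arctan2(R[1,0],-R[0,0])).round(2),'tilt',R[:2,2].round(4),'go',(R.T@(np.array([x,y,zg])-g)/.2).round(4))
E
python3 - <<'E'
from h import *
p=cam('wrist')
for d in ctrl.silhouettes('sleeve_a',p)[:4]:
    x,q=fit(p,d); print(np.round(d['at']),x.round(4),round(q,2))
    if abs(x-[.43,-.007]).max()<.02: togo(*x,.03)
save(p,'s1.png')
E
```

```text
time: 3.85
position: [0.4265, -0.0066, 0.2839]
tool_rot: [-0.142, -3.136, -0.002]
ft_force: [0.5, 0.0, 1.2]
grip_width: 1.001
grip_force: 0.0
[308. 208.] [ 0.4294 -0.0075] 0.92
toolx yaw 5.07 tilt [0.0025 0.0013] go [ 0.0015 -0.012   0.459 ]
[202. 139.] [ 0.3697 -0.0784] 0.95
[460. 204.] [0.437  0.1028] 0.96
[184. 261.] [ 0.4739 -0.1062] 0.24
```

View pics/s1.png

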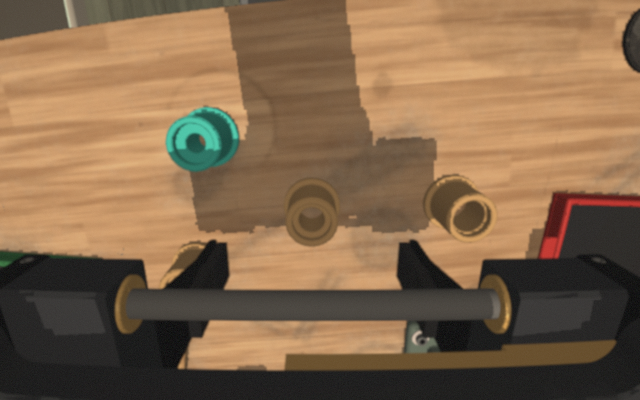

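```bash
python3 -m jog '{"translation":[[0,-0.012,0.2],[0,-0.012,0.459],[0,-0.012,0.459],[0,-0.012,0.459],[0,-0.012,0.459],[0,-0.012,0.459],[0,-0.012,0.459],[0,-0.012,0.459]],"yaw":[0,0,0,0,0,0,0,0],"jaw":[0,0,0,0.5,1,1,1,1]}' 6
cat >> h.py <<'E'
O=np.array([.6053,.1075,.068]); YW=np.radians(5.2)
L=np.array([-np.cos(YW),np.sin(YW),0])
def G(X,Z): return O*[1,1,0]-L*X/1000+[0,0,Z/1000]   # X mm away from robot, Z mm height
E
python3 - <<'E'
from h import *
togo(.4294,-.0075,.15)
togo(*G(-30,175)); togo(*G(-30,141))
E
```

```text
time: 4.95
position: [0.4288, -0.0085, 0.1933]
tool_rot: [0.14, 3.138, 0.001]
ft_force: [-0.0, 0.3, 0.4]
grip_width: 0.516
grip_force: 0.0
toolx yaw 5.12 tilt [0.0006 0.0004] go [-0.0026  0.0052 -0.6037]
toolx yaw 5.12 tilt [0.0006 0.0004] go [-0.6773  0.6567 -0.728 ]
toolx yaw 5.12 tilt [0.0006 0.0004] go [-0.6772  0.6566 -0.558 ]
```

```bash
python3 -m jog '{"translation":[[0,0,0],[0,0,0],[0,0,0],[0,0,-0.3],[0,0,-0.73],[-0.68,0.657,-0.73],[-0.68,0.657,-0.73],[-0.68,0.657,-0.73]],"yaw":[0,0,0,0,0,0,0,0],"jaw":[1,1,1,1,1,1,1,1]}' 6
python3 -m jog '{"translation":[[0,0,0],[0,0,0]],"yaw":[0,0],"jaw":[1,1]}'
python3 - <<'E'
from h import *
togo(*G(-30,175)); togo(*G(-30,141))
p=cam('wrist'); save(p,'held.png')
p=cam('scene');save(p,'held_s.png',(260,100,400,230),5)
E
```

```text
time: 5.95
position: [0.5747, 0.1095, 0.3389]
tool_rot: [0.14, 3.138, 0.001]
ft_force: [0.4, -0.3, -0.7]
grip_width: 0.41
grip_force: 6.0
time: 6.2
position: [0.5731, 0.1077, 0.3374]
tool_rot: [-0.14, -3.136, 0.003]
ft_force: [-0.1, -0.5, -1.6]
grip_width: 0.417
grip_force: 6.0
toolx yaw 5.13 tilt [-0.0023 -0.002 ] go [-0.0121  0.0151 -0.0082]
toolx yaw 5.13 tilt [-0.0023 -0.002 ] go [-0.0125  0.0155  0.1618]
```

View pics/held.png

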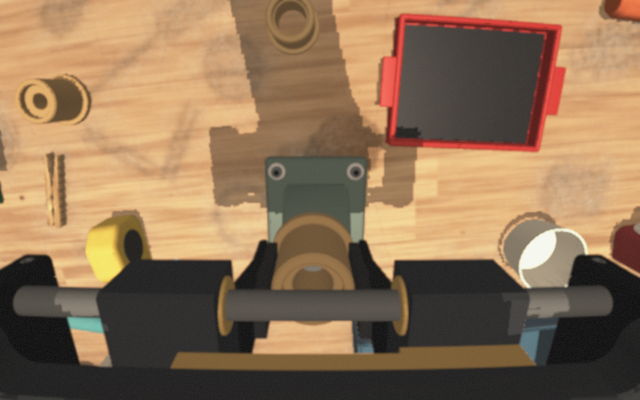

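```bash
python3 -m jog '{"translation":[[-0.012,0.015,0.0],[-0.012,0.015,0.1],[-0.012,0.015,0.162],[-0.012,0.015,0.162]],"yaw":[0,0,0,0],"jaw":[1,1,1,1]}'
python3 - <<'E'
from h import *
for q in [(-30,141),(-36,140),(-43,135.3),(-48,129)]: togo(*G(*q))
print(ctrl.get_state()['ft_force'])
E
```

```text
time: 6.8
position: [0.5755, 0.1108, 0.3053]
tool_rot: [-0.141, -3.136, 0.001]
ft_force: [-0.2, 0.1, -0.9]
grip_width: 0.412
grip_force: 6.0
toolx yaw 5.14 tilt [-0.002  -0.0003] go [-0.0013 -0.0025  0.0015]
toolx yaw 5.14 tilt [-0.002  -0.0003] go [ 0.0287 -0.0025  0.0066]
toolx yaw 5.14 tilt [-0.002  -0.0003] go [ 0.0636 -0.0024  0.0301]
toolx yaw 5.14 tilt [-0.002  -0.0003] go [ 0.0886 -0.0024  0.0617]
[-0.17045232  0.11813699 -0.88013176]
```

Now the tilting drag; then check.

```bash
python3 -m jog '{"translation":[[0.03,-0.002,0.006],[0.046,-0.002,0.016],[0.064,-0.002,0.03],[0.076,-0.002,0.044],[0.089,-0.002,0.06],[0.093,-0.002,0.064],[0.093,-0.002,0.064]],"yaw":[0,0,0,0,0,0,0],"jaw":[1,1,1,1,1,1,1]}'
python3 - <<'E'
from h import *
togo(*G(-48,129)); togo(*G(-40.8,133.3))
p=cam('wrist'); a=np.array(p['pixels'])[190:330,230:410]
p=cam('scene'); b=np.array(p['pixels'])[120:210,280:400]
cv2.imwrite('pics/tilt.png',np.vstack([cv2.resize(a,(540,300),interpolation=2),cv2.resize(b,(540,300),interpolation=2)]))
E
```

```text
time: 7.68
position: [0.5576, 0.1123, 0.2933]
tool_rot: [0.14, 3.138, -0.0]
ft_force: [2.5, -2.1, 0.3]
grip_width: 0.416
grip_force: 6.0
toolx yaw 5.12 tilt [ 0.0001 -0.0001] go [ 0.0004 -0.0024  0.0014]
toolx yaw 5.12 tilt [ 0.0001 -0.0001] go [-0.0356 -0.0025 -0.0201]
```

View pics/tilt.png

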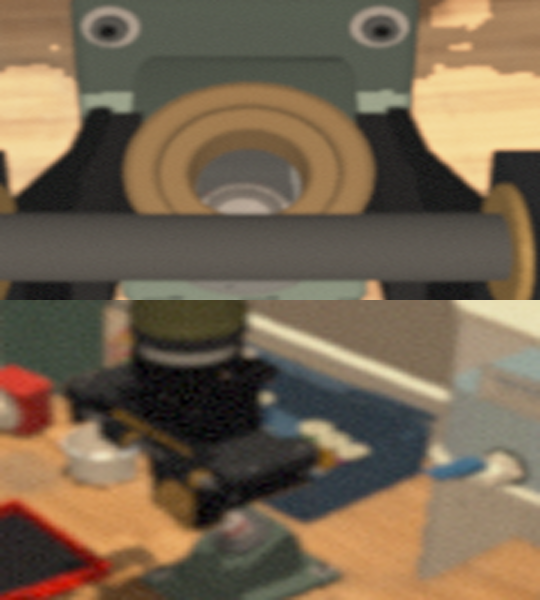

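```bash
python3 -m jog '{"translation":[[-0.018,-0.002,-0.01],[-0.036,-0.002,-0.02],[-0.05,-0.002,0.002],[-0.066,-0.002,0.027],[-0.081,-0.002,0.052],[-0.081,-0.002,0.052]],"yaw":[0,0,0,0,0,0],"jaw":[1,1,1,1,1,1]}'
python3 - <<'E'
from h import *
U=lambda z:(-.530*(z+30),68+.848*(z+30))
for z in (30,16,12): togo(*G(*U(z)))
p=cam('wrist'); save(p,'mid.png',(230,150,410,330),3)
E
```

```text
time: 8.52
position: [0.5736, 0.1104, 0.2822]
tool_rot: [-0.14, -3.137, 0.001]
ft_force: [0.2, 0.6, -1.4]
grip_width: 0.411
grip_force: 6.0
toolx yaw 5.13 tilt [-0.0012 -0.0006] go [-0.0009  0.0004 -0.0034]
toolx yaw 5.13 tilt [-0.0012 -0.0006] go [-0.038   0.0004  0.0559]
toolx yaw 5.13 tilt [-0.0012 -0.0006] go [-0.0487  0.0004  0.0729]
```

```bash
python3 -m jog '{"translation":[[-0.014,0,0.02],[-0.026,0,0.038],[-0.038,0,0.056],[-0.042,0,0.063],[-0.042,0,0.063]],"yaw":[0,0,0,0,0],"jaw":[1,1,1,1,1]}'
python3 - <<'E'
from h import *
U=lambda z:(-.530*(z+30),68+.848*(z+30))
for z in (16,14): togo(*G(*U(z)))
p=cam('wrist'); save(p,'step.png',(230,150,410,330),3); print(ctrl.get_state()['torque'])
E
```

```text
time: 9.2
position: [0.5821, 0.1098, 0.2708]
tool_rot: [-0.14, -3.138, -0.0]
ft_force: [-1.3, -0.4, 2.6]
grip_width: 0.41
grip_force: 6.0
toolx yaw 5.12 tilt [-0.0004  0.0003] go [ 0.0048 -0.001  -0.0008]
toolx yaw 5.12 tilt [-0.0004  0.0003] go [-0.0005 -0.001   0.0077]
[-0.03935218  0.62846314 -0.04668386]
```

View pics/step.png

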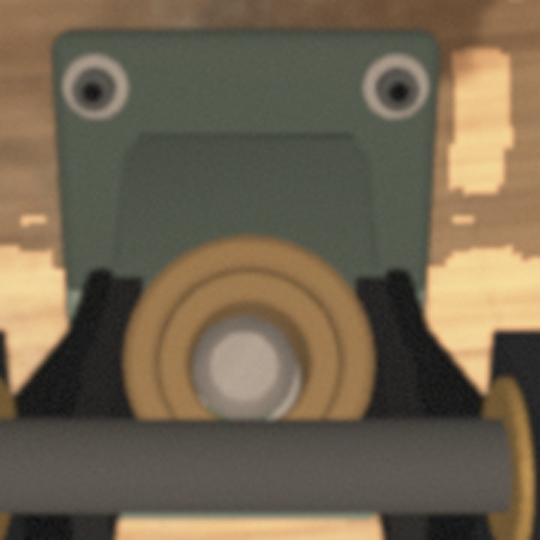

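```bash
python3 -m jog '{"translation":[[0,0,0],[0.04,0,-0.065],[0.082,0,-0.131],[0.0525,0,-0.161],[0.03,0,-0.161],[0.01,0,-0.161],[-0.01,0,-0.158],[-0.029,0,-0.1535]],"yaw":[0,0,0,0,0,0,0,0],"jaw":[1,1,1,1,1,1,1,1]}'
python3 -m jog '{"translation":[[-0.008,0,0],[-0.008,0,0],[-0.004,0,-0.1],[-0.004,0,-0.2],[-0.004,0,-0.2]],"yaw":[0,0,0,0,0],"jaw":[1,1,1,1,1]}'
python3 - <<'E'
from h import *
togo(.506,-.274,.06); togo(.506,-.274,.036)
p=cam('wrist'); save(p,'up.png')
E
```

```text
time: 10.25
position: [0.5877, 0.1093, 0.3002]
tool_rot: [-0.14, -3.136, 0.001]
ft_force: [-4.6, -0.1, -2.8]
grip_width: 0.416
grip_force: 6.0
time: 10.88
position: [0.59, 0.109, 0.3451]
tool_rot: [0.14, 3.131, 0.004]
ft_force: [0.9, -0.0, -1.6]
grip_width: 0.419
grip_force: 6.0
toolx yaw 5.13 tilt [0.0074 0.0021] go [ 0.2575 -1.9489  0.5981]
toolx yaw 5.13 tilt [0.0074 0.0021] go [ 0.2583 -1.9492  0.7181]
```

```bash
python3 -m jog '{"translation":[[0.13,-0.97,0],[0.13,-0.97,0],[0.13,-0.97,0],[0.13,-0.97,0]],"yaw":[0,0,0,0],"jaw":[1,1,1,1]}' >/dev/null
python3 -m jog '{"translation":[[0.128,-0.97,0],[0.128,-0.97,0],[0.128,-0.97,0.2],[0.128,-0.97,0.35],[0.128,-0.97,0.4],[0.128,-0.97,0.4]],"yaw":[0,0,0,0,0,0],"jaw":[1,1,1,1,1,1]}'
cat >> h.py <<'E'
def tray(l,n='top'):
    p=cam(n)
    for d in ctrl.silhouettes(l,p)[:1]:
        c=max(cv2.findContours(d['region'].astype(np.uint8),0,2)[0],key=cv2.contourArea); b=cv2.minAreaRect(c)
        print(l,round(d['p'],2),onz(p,d['at'],.012).round(4),onz(p,b[0],.012).round(4),np.round(b[1:][0]))
E
python3 - <<'E'
from h import *
tray('tray_green'); tray('tray_red')
togo(.506,-.274,.036)
p=cam('scene'); save(p,'gt.png',(300,130,460,330),3)
E
```

```text
time: 12.18
position: [0.5034, -0.2711, 0.2607]
tool_rot: [-0.137, -3.138, -0.002]
ft_force: [0.3, -0.0, -1.0]
grip_width: 0.414
grip_force: 6.0
tray_green 0.58 [ 0.4809 -0.2479] [ 0.4906 -0.2592] [54. 35.]
tray_red 0.77 [0.5042 0.2417] [0.4979 0.249 ] [55. 37.]
toolx yaw 4.99 tilt [ 0.0027 -0.0002] go [-0.0087 -0.0103  0.3127]
```

View pics/gt.png

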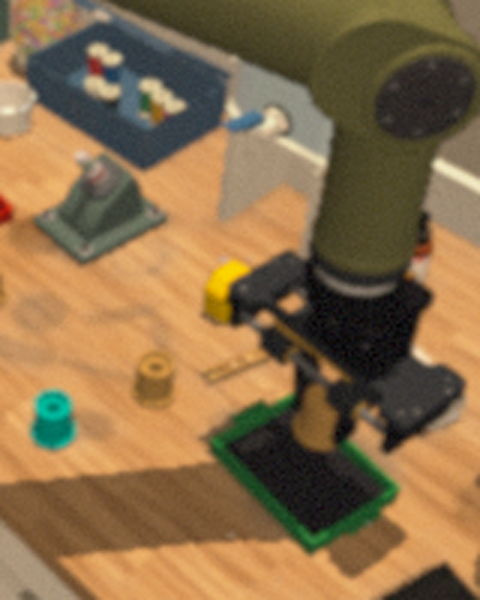

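```bash
python3 -m jog '{"translation":[[-0.009,-0.01,0.2],[-0.009,-0.01,0.3],[-0.009,-0.01,0.315],[-0.009,-0.01,0.32],[-0.009,-0.01,0.32]],"yaw":[0,0,0,0,0],"jaw":[1,1,1,1,1]}'
python3 -m jog '{"translation":[[0,0,0],[0,0,0],[0,0,0],[0,0,0],[0,0,-0.3],[0,0,-0.6],[0,0,-0.6]],"yaw":[0,0,0,0,0,0,0],"jaw":[0.4,0.2,0,0,0,0,0]}'
python3 - <<'E'
from h import *
p=cam('wrist')
for d in ctrl.silhouettes('sleeve_a',p)[:3]:
    x,q=fit(p,d); print(np.round(d['at']),x.round(4),round(q,2))
togo(.4749,-.1062,.10)
E
```

```text
time: 13.05
position: [0.5047, -0.2751, 0.1981]
tool_rot: [0.14, 3.137, -0.001]
ft_force: [-0.2, 0.7, -1.3]
grip_width: 0.416
grip_force: 6.0
time: 13.92
position: [0.5056, -0.2764, 0.3223]
tool_rot: [0.14, 3.129, -0.004]
ft_force: [-0.2, 0.3, -0.7]
grip_width: 0.988
grip_force: 0.0
[317. 182.] [ 0.5057 -0.275 ] 0.91
[549.  11.] [ 0.3684 -0.0776] 0.97
[518. 137.] [ 0.4746 -0.1062] 0.93
toolx yaw 5.11 tilt [0.0014 0.0003] go [0.223  0.8259 0.2676]
```

```bash
python3 -m jog '{"translation":[[0.223,0.826,0.2],[0.223,0.826,0.268],[0.223,0.826,0.268],[0.223,0.826,0.268],[0.223,0.826,0.268]],"yaw":[0,0,0,0,0],"jaw":[0.2,0.2,0.2,0.2,0.2]}'
python3 - <<'E'
from h import *
togo(.4747,-.1062,.03)
E
```

```text
time: 14.65
position: [0.4742, -0.1066, 0.2626]
tool_rot: [-0.14, -3.137, 0.001]
ft_force: [0.2, 0.4, 0.1]
grip_width: 0.801
grip_force: 0.0
toolx yaw 5.1 tilt [-0.0017 -0.0007] go [-0.0042  0.0032  0.343 ]
```

```bash
python3 -m jog '{"translation":[[-0.004,0.003,0.25],[-0.004,0.003,0.342],[-0.004,0.003,0.342],[-0.004,0.003,0.342],[-0.004,0.003,0.342],[-0.004,0.003,0.342],[-0.004,0.003,0.342],[-0.004,0.003,0.342]],"yaw":[0,0,0,0,0,0,0,0],"jaw":[0.2,0.2,1,1,1,1,1,1]}' 6
python3 -m jog '{"translation":[[0,0,-0.3],[0,0,-0.6],[0,0,-0.72],[0,0,-0.72]],"yaw":[0,0,0,0],"jaw":[1,1,1,1]}' 
python3 - <<'E'
from h import *
togo(*G(-30,175)); togo(*G(-30,141))
E
```

```text
time: 15.65
position: [0.4759, -0.1059, 0.1958]
tool_rot: [0.14, 3.137, 0.0]
ft_force: [0.1, -0.8, 6.1]
grip_width: 0.424
grip_force: 6.0
time: 16.15
position: [0.4759, -0.1058, 0.3406]
tool_rot: [0.139, 3.135, 0.002]
ft_force: [-0.8, 0.5, -0.9]
grip_width: 0.419
grip_force: 6.0
toolx yaw 5.09 tilt [0.004  0.0009] go [-0.3965  1.119   0.0112]
toolx yaw 5.09 tilt [0.004  0.0009] go [-0.3958  1.1187  0.1812]
```

```bash
python3 -m jog '{"translation":[[-0.37,1,0],[-0.37,1,0],[-0.37,1,0],[-0.37,1,0]],"yaw":[0,0,0,0],"jaw":[1,1,1,1]}' >/dev/null
python3 -m jog '{"translation":[[-0.026,0.119,0.011],[-0.026,0.119,0.011],[-0.026,0.119,0.011]],"yaw":[0,0,0],"jaw":[1,1,1]}'
python3 - <<'E'
from h import *
for q in [(-30,141),(-48,129)]: togo(*G(*q))
E
```

```text
time: 17.02
position: [0.574, 0.108, 0.3366]
tool_rot: [-0.144, -3.138, 0.002]
ft_force: [-0.3, -0.1, -0.5]
grip_width: 0.421
grip_force: 6.0
toolx yaw 5.26 tilt [-0.0007 -0.0011] go [-0.0068  0.0131  0.1582]
toolx yaw 5.26 tilt [-0.0007 -0.0011] go [0.0832 0.013  0.2183]
```

```bash
python3 -m jog '{"translation":[[-0.007,0.013,0.1],[-0.007,0.013,0.153],[-0.007,0.013,0.153],[0.023,0.013,0.16],[0.039,0.013,0.17],[0.057,0.013,0.184],[0.069,0.013,0.198],[0.085,0.013,0.216]],"yaw":[0,0,0,0,0,0,0,0],"jaw":[1,1,1,1,1,1,1,1]}'
python3 -m jog '{"translation":[[0.003,0,0.003],[0.003,0,0.003]],"yaw":[0,0],"jaw":[1,1]}'
python3 - <<'E'
from h import *
U=lambda z:(-.530*(z+31),68+.848*(z+31))
for z in (48,42.5,41): togo(*G(*U(z)))
E
```

```text
time: 18.02
position: [0.5576, 0.1139, 0.2938]
tool_rot: [0.141, 3.137, 0.0]
ft_force: [1.5, -1.3, 1.0]
grip_width: 0.413
grip_force: 6.0
time: 18.27
position: [0.5568, 0.1143, 0.293]
tool_rot: [-0.14, -3.138, -0.0]
ft_force: [2.2, -2.3, 0.7]
grip_width: 0.416
grip_force: 6.0
toolx yaw 5.11 tilt [-0.0005  0.    ] go [-0.0355 -0.012  -0.0302]
toolx yaw 5.11 tilt [-0.0005  0.    ] go [-0.0501 -0.012  -0.0068]
toolx yaw 5.11 tilt [-0.0005  0.    ] go [-0.0541 -0.012  -0.0005]
```

```bash
python3 -m jog '{"translation":[[-0.018,-0.012,-0.025],[-0.0355,-0.012,-0.03],[-0.0355,-0.012,-0.03],[-0.043,-0.012,-0.018],[-0.05,-0.012,-0.007],[-0.053,-0.012,-0.002],[-0.053,-0.012,-0.002]],"yaw":[0,0,0,0,0,0,0],"jaw":[1,1,1,1,1,1,1]}'
python3 - <<'E'
from h import *
U=lambda z:(-.530*(z+31),68+.848*(z+31))
for z in (42.5,40): togo(*G(*U(z)))
p=cam('wrist'); save(p,'tip2.png',(230,150,410,330),3)
E
```

```text
time: 19.15
position: [0.5667, 0.1108, 0.2933]
tool_rot: [-0.14, -3.136, 0.0]
ft_force: [-5.4, -1.0, 2.9]
grip_width: 0.413
grip_force: 6.0
toolx yaw 5.12 tilt [-0.0025 -0.0001] go [-0.001   0.0015 -0.0052]
toolx yaw 5.12 tilt [-0.0025 -0.0001] go [-0.0077  0.0015  0.0054]
```

```bash
cat >> h.py <<'E'
def tiltfit():
    "tilt (deg), h (mm, grasp above foot), s (mm lateral) of the held sleeve, pin-frame pose"
    from scipy.optimize import minimize
    s=ctrl.get_state(); R=Ro.from_rotvec(s['tool_rot']).as_matrix(); g=s['position']+R[:,2]*.164
    p=cam('wrist'); ds=[d for d in ctrl.silhouettes('sleeve_a',p) if abs(d['at'][0]-320)<25 and 150<d['at'][1]<320]
    d=ds[0]; V=np.array([-L[1]*-1,-L[0],0]); reg=d['region'].copy(); rows=np.where(reg.any(1))[0]; bar=288; reg[bar:]=0
    def parts(v):
        t=np.radians(v[0]); u=L*np.sin(t)+[0,0,np.cos(t)]; w=-L*np.cos(t)+[0,0,np.sin(t)]
        return u,w,g-u*v[1]/1e3+w*v[2]/1e3
    def mask(v):
        u,w,f=parts(v); m=np.zeros((400,640),np.uint8)
        for r,zs in [(.022,(0,.006)),(.018,(0,.042))]:
            P=np.vstack([f+u*z+r*(np.cos(TH)[:,None]*w+np.sin(TH)[:,None]*V) for z in zs])
            cv2.fillConvexPoly(m,cv2.convexHull((proj(p,P)*16).round().astype(np.int32)),1,shift=4)
        m[bar:]=0; return m>0
    c=lambda v:-(mask(v)&reg).sum()/(mask(v)|reg).sum()+.0005*((v[1]-30)**2/4+v[2]**2)
    x0=np.array([30,30,0.]); r=minimize(c,x0,method='Nelder-Mead',options=dict(initial_simplex=[x0,x0+[8,0,0],x0+[0,3,0],x0+[0,0,3]]))
    u,w,f=parts(r.x); rel=f-O; U=L*np.sin(np.radians(32))+[0,0,np.cos(np.radians(32))]; W=-L*np.cos(np.radians(32))+[0,0,np.sin(np.radians(32))]
    print('tilt,h,s',r.x.round(1),'q',round(-r.fun,3),'foot pin z,w,y mm',(np.array([rel@U,rel@W,rel@V])*1e3).round(1),'rows',rows[[0,-1]])
E
python3 - <<'E'
from h import *
tiltfit()
E
```

```text
tilt,h,s [29.4 32.  -4.9] q 0.938 foot pin z,w,y mm [41.  -7.  -0.3] rows [222 290]
```

```bash
cat >> h.py <<'E'
def cfit(bore,img=None,st=None,pose=None,bar=285,dbg=False):
    from scipy.optimize import minimize
    s=ctrl.get_state() if pose is None else pose; p=cam('wrist')
    R=Ro.from_rotvec(s['tool_rot']).as_matrix(); g=s['position']+R[:,2]*.164
    if pose is not None:
        T=np.eye(4);T[:3,:3]=R;T[:3,3]=s['position'];W_=np.linalg.inv(T@np.array(p['mount'])); p['Rw'],p['tw']=W_[:3,:3],W_[:3,3]
    im=np.array(p['pixels'])[150:330,230:410] if img is None else cv2.resize(cv2.imread(img),(180,180),interpolation=cv2.INTER_AREA)
    im=cv2.GaussianBlur(im,(3,3),0); hsv=cv2.cvtColor(im,cv2.COLOR_BGR2HSV); b=((hsv[...,0]<28)&(hsv[...,0]>8)&(hsv[...,1]>95)).astype(np.uint8)
    V=np.array([L[1],-L[0],0]); n,lab,stt,_=cv2.connectedComponentsWithStats(b)
    def parts(v):
        t=np.radians(v[0]); u=L*np.sin(t)+[0,0,np.cos(t)]; w=-L*np.cos(t)+[0,0,np.sin(t)]
        return u,w,g-u*v[1]/1e3+w*v[2]/1e3+V*v[3]/1e3
    def hull(v,rz):
        u,w,f=parts(v); m=np.zeros((180,180),np.uint8)
        P=np.vstack([f+u*z+r*(np.cos(TH)[:,None]*w+np.sin(TH)[:,None]*V) for r,z in rz])
        cv2.fillConvexPoly(m,cv2.convexHull(((proj(p,P)-[230,150])*16).round().astype(np.int32)),1,shift=4); return m>0
    def mask(v):
        m=hull(v,[(.022,0),(.022,.006)])|hull(v,[(.018,0),(.018,.042)])
        m&=~(hull(v,[(bore/2e3,.036)])&hull(v,[(bore/2e3,.006)])); m[bar-150:]=0; return m
    z0=np.array([32,30,0,0.]); near=cv2.dilate(hull(z0,[(.026,0),(.024,.042)]).astype(np.uint8),np.ones((15,15)))>0
    reg=(b>0)&near; reg[bar-150:]=0
    c=lambda v:-(mask(v)&reg).sum()/(mask(v)|reg).sum()+.0005*((v[1]-30)**2/4)
    best=None
    for t0 in (24,36):
        x0=np.array([t0,30,0.,0]); r=minimize(c,x0,method='Nelder-Mead',options=dict(initial_simplex=[x0,x0+[8,0,0,0],x0+[0,4,0,0],x0+[0,0,4,0],x0+[0,0,0,2]],maxiter=400))
        if best is None or r.fun<best.fun: best=r
    r=best; u,w,f=parts(r.x); rel=f-O; a=np.radians(32); U=L*np.sin(a)+[0,0,np.cos(a)]; W=-L*np.cos(a)+[0,0,np.sin(a)]
    print('tilt,h,s,y',r.x.round(1),'q',round(-r.fun,3),'foot pin z,w,y mm',(np.array([rel@U,rel@W,rel@V])*1e3).round(1),reg.sum())
E
python3 - <<'E'
from h import *
P=lambda a,b:dict(position=np.array(a),tool_rot=np.array(b))
cfit(18.2,'pics/step.png',pose=P([.5821,.1098,.2708],[-.14,-3.138,0]))
cfit(18.2,'pics/mid.png',pose=P([.5736,.1104,.2822],[-.14,-3.137,.001]))
cfit(13)
E
```

```text
tilt,h,s,y [30.  28.1 -1.5  0.1] q 0.948 foot pin z,w,y mm [17.3 -1.8  0.2] 3090
tilt,h,s,y [34.4 31.3 -1.5  0.1] q 0.946 foot pin z,w,y mm [28.3 -0.8 -0. ] 3306
tilt,h,s,y [41.1 31.2 -3.6 -0. ] q 0.93 foot pin z,w,y mm [41.3  0.7 -0.3] 4203
```

```bash
python3 -m jog '{"translation":[[-0.01,0,-0.003],[-0.02,0,-0.006],[-0.02,0,-0.006]],"yaw":[0,0,0],"jaw":[1,1,1]}'
python3 -c "
from h import *
cfit(13)"
```

```text
time: 19.82
position: [0.5704, 0.1104, 0.294]
tool_rot: [-0.14, -3.135, 0.001]
ft_force: [-5.4, -0.4, 1.2]
grip_width: 0.412
grip_force: 6.0
tilt,h,s,y [33.6 31.3 -4.3  0. ] q 0.94 foot pin z,w,y mm [40.1 -0.7 -0.4] 4109
```

```bash
python3 -m jog '{"translation":[[-0.004,0,0.005],[-0.006,0,0.01],[-0.006,0,0.01]],"yaw":[0,0,0],"jaw":[1,1,1]}'
python3 -c "
from h import *
cfit(13)
U=lambda z:(-.530*(z+31),68+.848*(z+31))
togo(*G(*U(47)));togo(*G(-33.8,139)); togo(*G(-17.5,138))"
```

```text
time: 20.25
position: [0.5719, 0.1102, 0.293]
tool_rot: [-0.14, -3.136, 0.0]
ft_force: [-5.8, -0.5, 6.2]
grip_width: 0.412
grip_force: 6.0
tilt,h,s,y [32.3 29.3 -5.   0.1] q 0.943 foot pin z,w,y mm [40.4 -1.2 -0.3] 4316
toolx yaw 5.12 tilt [-0.0023 -0.0001] go [ 0.0372  0.002  -0.026 ]
toolx yaw 5.12 tilt [-0.0023 -0.0001] go [-0.0004  0.0019 -0.0503]
toolx yaw 5.12 tilt [-0.0023 -0.0001] go [-0.0819  0.0018 -0.0455]
```

```bash
python3 -m jog '{"translation":[[0.016,0.002,-0.0255],[-0.017,0.002,-0.0475],[-0.037,0.002,-0.0475],[-0.055,0.002,-0.0475],[-0.075,0.002,-0.044],[-0.09,0.002,-0.04],[-0.103,0.002,-0.04],[-0.103,0.002,-0.04]],"yaw":[0,0,0,0,0,0,0,0],"jaw":[1,1,1,1,1,1,1,1]}'
python3 -m jog '{"translation":[[0.006,0,-0.08],[0.006,0,-0.2],[0.006,0,-0.2]],"yaw":[0,0,0],"jaw":[1,1,1]}'
python3 - <<'E'
from h import *
cfit(13); tray('tray_red')
togo(.498,.283,.10); togo(.498,.283,.036)
E
```

```text
time: 21.3
position: [0.5931, 0.1088, 0.3004]
tool_rot: [-0.141, -3.138, 0.001]
ft_force: [-2.9, -0.3, -1.2]
grip_width: 0.412
grip_force: 6.0
time: 21.68
position: [0.5933, 0.1089, 0.3443]
tool_rot: [0.14, 3.131, 0.004]
ft_force: [0.6, 0.2, -0.1]
grip_width: 0.414
grip_force: 6.0
tilt,h,s,y [55.3 26.7 -8.9 -0.1] q 0.899 foot pin z,w,y mm [73.  52.7  0.7] 5845
tray_red 0.87 [0.5018 0.2482] [0.4983 0.2485] [54. 37.]
toolx yaw 5.12 tilt [0.0005 0.0002] go [0.5454 0.8242 0.3828]
toolx yaw 5.12 tilt [0.0005 0.0002] go [0.5456 0.8242 0.7028]
```

```bash
python3 -m jog '{"translation":[[0.3,0.4,0],[0.6,0.75,0],[0.6,0.75,0.2],[0.6,0.75,0.35],[0.6,0.75,0.35],[0.6,0.75,0.35]],"yaw":[0,0,0,0,0,0],"jaw":[1,1,1,1,1,1]}'
python3 - <<'E'
from h import *
tiltfit()
togo(.4846,.2668,.06);togo(.4846,.2668,.037)
p=cam('wrist'); save(p,'red1.png')
p=cam('scene')
for d in ctrl.silhouettes('sleeve_a',p)[:5]: print(np.round(d['at']),round(d['p'],2),d['region'].sum())
E
```

```text
time: 22.58
position: [0.4869, 0.2681, 0.2716]
tool_rot: [0.143, 3.137, -0.0]
ft_force: [0.7, 0.3, -0.7]
grip_width: 0.415
grip_force: 6.0
tilt,h,s [63.9 18.6 -7. ] q 0.918 foot pin z,w,y mm [ 84.2 -87.3 149.2] rows [200 289]
toolx yaw 5.27 tilt [0.0029 0.0012] go [ 0.0159 -0.009   0.2421]
toolx yaw 5.27 tilt [0.0029 0.0012] go [ 0.0162 -0.0092  0.3571]
[294. 227.] 0.7 208
[316. 267.] 0.64 270
[406. 288.] 0.63 292
[272. 175.] 0.55 104
```

```bash
python3 - <<'E'
from h import *
from scipy.optimize import minimize
s=ctrl.get_state(); R=Ro.from_rotvec(s['tool_rot']).as_matrix(); g=s['position']+R[:,2]*.164
p=cam('wrist'); ds=[d for d in ctrl.silhouettes('sleeve_a',p) if abs(d['at'][0]-320)<25]
reg=ds[0]['region'].copy(); reg[288:]=0; V=np.array([L[1],-L[0],0])
ys=np.where(reg.any(1))[0]
print([(y,np.where(reg[y])[0][[0,-1]].tolist()) for y in ys[::8]])
for t0 in range(-30,80,10):
    t=np.radians(t0); u=L*np.sin(t)+[0,0,np.cos(t)]; w=-L*np.cos(t)+[0,0,np.sin(t)]
    def c(v):
        f=g-u*v[0]/1e3+w*v[1]/1e3; m=np.zeros((400,640),np.uint8)
        for r,zs in [(.022,(0,.006)),(.018,(0,.042))]:
            P=np.vstack([f+u*z+r*(np.cos(TH)[:,None]*w+np.sin(TH)[:,None]*V) for z in zs])
            cv2.fillConvexPoly(m,cv2.convexHull((proj(p,P)*16).round().astype(np.int32)),1,shift=4)
        m=m>0; m[288:]=0; return -(m&reg).sum()/(m|reg).sum()
    x0=np.array([29.,-3]); r=minimize(c,x0,method='Nelder-Mead',options=dict(initial_simplex=[x0,x0+[4,0],x0+[0,5]])); print(t0,r.x.round(1),round(-r.fun,3))
im=np.array(p['pixels'])[195:292,262:378]
# darkness / hole: column profile through the middle
print([tuple(int(k) for k in im[i,58]) for i in range(0,97,6)])
E
```

```text
[(np.int64(200), [311, 313]), (np.int64(208), [287, 337]), (np.int64(216), [279, 346]), (np.int64(224), [274, 351]), (np.int64(232), [272, 353]), (np.int64(240), [271, 354]), (np.int64(248), [276, 348]), (np.int64(256), [275, 350]), (np.int64(264), [273, 352]), (np.int64(272), [272, 354]), (np.int64(280), [271, 354])]
-30 [27.6  1.8] 0.929
-20 [32.8  4.2] 0.948
-10 [30.7 -0.6] 0.964
0 [31.5 -4.6] 0.971
10 [26.9 -9.5] 0.943
20 [ 19.2 -13. ] 0.906
30 [ 19.7 -12.3] 0.903
40 [ 24.8 -12.3] 0.94
50 [ 24.1 -11.3] 0.965
60 [ 24.6 -12.7] 0.976
70 [ 23.6 -14. ] 0.963
[(39, 41, 45), (55, 77, 98), (80, 125, 161), (70, 109, 138), (61, 95, 122), (62, 95, 122), (64, 96, 123), (63, 96, 123), (63, 97, 124), (80, 125, 162), (75, 116, 151), (79, 121, 159), (58, 92, 119), (62, 93, 119), (61, 93, 120), (74, 112, 144), (61, 67, 72)]
```

```bash
python3 -m jog '{"translation":[[0.016,-0.009,0.25],[0.016,-0.009,0.34],[0.016,-0.009,0.357],[0.016,-0.009,0.357]],"yaw":[0,0,0,0],"jaw":[1,1,1,1]}'
python3 -m jog '{"translation":[[0,0,0],[0,0,0],[0,0,0],[0,0,-0.3],[0,0,-0.6],[0,0,-0.6]],"yaw":[0,0,0,0,0,0],"jaw":[0.35,0.35,0.35,0.35,0.2,0.2]}'
python3 - <<'E'
from h import *
p=cam('wrist')
for d in ctrl.silhouettes('sleeve_a',p)[:4]:
    x,q=fit(p,d); print(np.round(d['at']),x.round(4),round(q,2))
togo(.437,.1028,.10); tray('tray_red','wrist')
E
```

```text
time: 23.42
position: [0.4831, 0.268, 0.2002]
tool_rot: [0.14, 3.137, 0.001]
ft_force: [0.1, -0.3, -0.6]
grip_width: 0.418
grip_force: 6.0
time: 24.18
position: [0.4842, 0.2684, 0.3251]
tool_rot: [0.14, 3.13, 0.011]
ft_force: [-0.9, -0.3, -1.3]
grip_width: 0.769
grip_force: 0.0
[315. 180.] [0.4795 0.2687] 0.93
[106. 151.] [0.4368 0.1029] 0.97
toolx yaw 5.11 tilt [0.0011 0.0013] go [ 0.1535 -0.843   0.2785]
tray_red 0.62 [0.4995 0.2421] [0.495  0.2485] [183. 119.]
```

```bash
python3 -m jog '{"translation":[[0.1535,-0.843,0.1],[0.1535,-0.843,0.278],[0.1535,-0.843,0.278],[0.1535,-0.843,0.278],[0.1535,-0.843,0.278]],"yaw":[0,0,0,0,0],"jaw":[0.2,0.2,0.2,0.2,0.2]}'
python3 - <<'E'
from h import *
togo(.4368,.1029,.031)
E
```

```text
time: 25.0
position: [0.4366, 0.1029, 0.2631]
tool_rot: [-0.14, -3.138, 0.0]
ft_force: [0.3, -0.5, 0.8]
grip_width: 0.799
grip_force: 0.0
toolx yaw 5.12 tilt [-0.0009 -0.0002] go [-0.0022  0.0006  0.3404]
```

```bash
python3 -m jog '{"translation":[[0,0,0.25],[0,0,0.338],[0,0,0.338],[0,0,0.338],[0,0,0.338],[0,0,0.338],[0,0,0.338],[0,0,0.338]],"yaw":[0,0,0,0,0,0,0,0],"jaw":[0.2,0.2,1,1,1,1,1,1]}' 6
python3 -m jog '{"translation":[[0,0,-0.3],[0,0,-0.6],[0,0,-0.73],[0,0,-0.73]],"yaw":[0,0,0,0],"jaw":[1,1,1,1]}' 
python3 - <<'E'
from h import *
togo(*G(-30,175))
E
```

```text
time: 26.0
position: [0.4372, 0.1027, 0.1968]
tool_rot: [0.14, 3.137, 0.001]
ft_force: [0.4, 0.3, 5.4]
grip_width: 0.423
grip_force: 6.0
time: 26.5
position: [0.4372, 0.1025, 0.3436]
tool_rot: [0.14, 3.135, 0.004]
ft_force: [0.3, -0.2, -1.5]
grip_width: 0.424
grip_force: 6.0
toolx yaw 5.12 tilt [0.0035 0.0022] go [-0.682   0.0981  0.0255]
```

```bash
python3 -m jog '{"translation":[[-0.3,0.05,0],[-0.6,0.09,0],[-0.682,0.098,0.025],[-0.682,0.098,0.025],[-0.682,0.098,0.025]],"yaw":[0,0,0,0,0],"jaw":[1,1,1,1,1]}'
python3 - <<'E'
from h import *
for q in [(-30,141),(-48,129)]: togo(*G(*q))
E
```

```text
time: 27.12
position: [0.5733, 0.1096, 0.3355]
tool_rot: [-0.141, -3.135, 0.002]
ft_force: [0.8, -0.6, -1.1]
grip_width: 0.425
grip_force: 6.0
toolx yaw 5.13 tilt [-0.0031 -0.0008] go [-0.0134  0.005   0.1527]
toolx yaw 5.13 tilt [-0.0031 -0.0008] go [0.0764 0.0052 0.213 ]
```

```bash
python3 -m jog '{"translation":[[-0.013,0.005,0.1],[-0.013,0.005,0.149],[-0.013,0.005,0.149],[0.016,0.005,0.156],[0.032,0.005,0.166],[0.05,0.005,0.18],[0.062,0.005,0.194],[0.075,0.005,0.21]],"yaw":[0,0,0,0,0,0,0,0],"jaw":[1,1,1,1,1,1,1,1]}'
python3 -m jog '{"translation":[[0,0,0]],"yaw":[0],"jaw":[1]}'
python3 - <<'E'
from h import *
cfit(23.4)
U=lambda z:(-.530*(z+31),68+.848*(z+31))
for z in (48,30): togo(*G(*U(z)))
E
```

```text
time: 28.12
position: [0.5595, 0.1126, 0.2953]
tool_rot: [0.14, 3.138, 0.001]
ft_force: [1.4, 1.2, 0.0]
grip_width: 0.419
grip_force: 6.0
time: 28.25
position: [0.5591, 0.1123, 0.2948]
tool_rot: [-0.14, -3.138, 0.0]
ft_force: [0.3, 0.4, -0.2]
grip_width: 0.42
grip_force: 6.0
tilt,h,s,y [35.8 31.7 -2.1  0.1] q 0.928 foot pin z,w,y mm [46.2 -6.2  0.6] 3003
toolx yaw 5.11 tilt [-0.001  -0.0002] go [-0.0232 -0.0021 -0.0207]
toolx yaw 5.11 tilt [-0.001  -0.0002] go [-0.0709 -0.0021  0.0556]
```

```bash
python3 -m jog '{"translation":[[-0.027,-0.002,-0.024],[-0.027,-0.002,-0.024],[-0.043,-0.002,0.002],[-0.059,-0.002,0.027],[-0.075,-0.002,0.053],[-0.075,-0.002,0.053]],"yaw":[0,0,0,0,0,0],"jaw":[1,1,1,1,1,1]}'
python3 - <<'E'
from h import *
cfit(23.4)
U=lambda z:(-.530*(z+31)+.85,68+.848*(z+31)+.53)
for z in (30,16,0,-2): togo(*G(*U(z)))
E
```

```text
time: 29.05
position: [0.5744, 0.1104, 0.2837]
tool_rot: [-0.14, -3.137, 0.001]
ft_force: [-0.1, -0.3, -1.6]
grip_width: 0.417
grip_force: 6.0
tilt,h,s,y [35.4 30.9 -1.9  0. ] q 0.938 foot pin z,w,y mm [29.4  0.9 -0. ] 2963
toolx yaw 5.13 tilt [-0.0007 -0.0004] go [ 0.0015  0.0002 -0.001 ]
toolx yaw 5.13 tilt [-0.0007 -0.0004] go [-0.0356  0.0002  0.0583]
toolx yaw 5.13 tilt [-0.0007 -0.0004] go [-0.078   0.0002  0.1262]
toolx yaw 5.13 tilt [-0.0007 -0.0004] go [-0.0833  0.0002  0.1346]
```

Centred with no contact. Continue past the step toward the collar.

```bash
python3 -m jog '{"translation":[[-0.018,0,0.029],[-0.0356,0,0.058],[-0.046,0,0.075],[-0.056,0,0.092],[-0.056,0,0.092]],"yaw":[0,0,0,0,0],"jaw":[1,1,1,1,1]}'
python3 - <<'E'
from h import *
cfit(23.4)
U=lambda z:(-.530*(z+31)+.85,68+.848*(z+31)+.53)
for z in (8,0,-1): togo(*G(*U(z)))
E
```

```text
time: 29.72
position: [0.5856, 0.1094, 0.2658]
tool_rot: [-0.14, -3.138, 0.0]
ft_force: [-0.0, 0.1, -1.5]
grip_width: 0.419
grip_force: 6.0
tilt,h,s,y [34.  30.1 -1.9  0. ] q 0.956 foot pin z,w,y mm [9.  0.2 0.1] 2819
toolx yaw 5.12 tilt [-0.0002 -0.0001] go [-0.0002 -0.0005  0.0018]
toolx yaw 5.12 tilt [-0.0002 -0.0001] go [-0.0214 -0.0005  0.0357]
toolx yaw 5.12 tilt [-0.0002 -0.0001] go [-0.024  -0.0005  0.04  ]
```

Passed the step freely: worn. Down to the collar.

```bash
python3 -m jog '{"translation":[[-0.011,0,0.018],[-0.0214,0,0.0355],[-0.026,0,0.043],[-0.03,0,0.049],[-0.03,0,0.049]],"yaw":[0,0,0,0,0],"jaw":[1,1,1,1,1]}'
python3 - <<'E'
from h import *
cfit(23.4)
U=lambda z:(-.530*(z+31)+.85,68+.848*(z+31)+.53)
for z in (0,-3,46): togo(*G(*U(z)))
togo(*G(-33,138.5)); togo(*G(-16,137))
E
```

```text
time: 30.4
position: [0.592, 0.1086, 0.2578]
tool_rot: [0.14, 3.137, 0.001]
ft_force: [-4.2, -0.9, 6.4]
grip_width: 0.416
grip_force: 6.0
tilt,h,s,y [27.4 27.2 -1.5 -0. ] q 0.948 foot pin z,w,y mm [ 1.9 -1.2 -0. ] 2511
toolx yaw 5.12 tilt [0.0011 0.0005] go [ 0.0119 -0.0001 -0.0052]
toolx yaw 5.12 tilt [0.0011 0.0005] go [ 0.004  -0.0002  0.0075]
toolx yaw 5.12 tilt [0.0011 0.0005] go [ 1.336e-01  2.000e-04 -2.004e-01]
toolx yaw 5.12 tilt [0.0011 0.0005] go [ 9.880e-02  1.000e-04 -2.237e-01]
toolx yaw 5.12 tilt [0.0011 0.0005] go [ 0.0138 -0.     -0.2162]
```

```bash
python3 -m jog '{"translation":[[0,0,0],[0.042,0,-0.063],[0.084,0,-0.126],[0.125,0,-0.187],[0.1,0,-0.214],[0.079,0,-0.216],[0.059,0,-0.216],[0.037,0,-0.213]],"yaw":[0,0,0,0,0,0,0,0],"jaw":[1,1,1,1,1,1,1,1]}'
python3 -m jog '{"translation":[[-0.022,0,0.004],[-0.03,0,0.004],[-0.032,0,0.004],[-0.025,0,-0.1],[-0.025,0,-0.2],[-0.025,0,-0.2]],"yaw":[0,0,0,0,0,0],"jaw":[1,1,1,1,1,1]}'
python3 - <<'E'
from h import *
togo(.519,.229,.10)
E
```

```text
time: 31.45
position: [0.5842, 0.1094, 0.2981]
tool_rot: [-0.14, -3.137, 0.001]
ft_force: [-2.7, -0.1, -0.8]
grip_width: 0.416
grip_force: 6.0
time: 32.2
position: [0.5906, 0.109, 0.343]
tool_rot: [0.14, 3.131, 0.004]
ft_force: [0.4, -0.0, -1.1]
grip_width: 0.412
grip_force: 6.0
toolx yaw 5.12 tilt [0.0078 0.0025] go [0.4195 0.5617 0.3938]
```

```bash
python3 -m jog '{"translation":[[0.2,0.27,0],[0.4,0.54,0],[0.42,0.56,0.2],[0.42,0.56,0.35],[0.42,0.56,0.35],[0.42,0.56,0.35]],"yaw":[0,0,0,0,0,0],"jaw":[1,1,1,1,1,1]}'
python3 - <<'E'
from h import *
from scipy.optimize import minimize
s=ctrl.get_state(); R=Ro.from_rotvec(s['tool_rot']).as_matrix(); g=s['position']+R[:,2]*.164
p=cam('wrist'); ds=[d for d in ctrl.silhouettes('sleeve_a',p) if abs(d['at'][0]-320)<25 and d['at'][1]>200]
reg=ds[0]['region'].copy(); reg[288:]=0; V=np.array([L[1],-L[0],0])
for t0 in range(-20,50,10):
    t=np.radians(t0); u=L*np.sin(t)+[0,0,np.cos(t)]; w=-L*np.cos(t)+[0,0,np.sin(t)]
    def c(v):
        f=g-u*v[0]/1e3+w*v[1]/1e3; m=np.zeros((400,640),np.uint8)
        for r,zs in [(.022,(0,.006)),(.018,(0,.042))]:
            P=np.vstack([f+u*z+r*(np.cos(TH)[:,None]*w+np.sin(TH)[:,None]*V) for z in zs])
            cv2.fillConvexPoly(m,cv2.convexHull((proj(p,P)*16).round().astype(np.int32)),1,shift=4)
        m=m>0; m[288:]=0; return -(m&reg).sum()/(m|reg).sum()
    x0=np.array([29.,-3]); r=minimize(c,x0,method='Nelder-Mead',options=dict(initial_simplex=[x0,x0+[4,0],x0+[0,5]])); print(t0,r.x.round(1),round(-r.fun,3))
togo(.519,.229,.0365)
E
```

```text
time: 32.95
position: [0.5163, 0.228, 0.2703]
tool_rot: [0.141, 3.136, 0.002]
ft_force: [-0.5, 1.0, -0.3]
grip_width: 0.414
grip_force: 6.0
-20 [33.3  8.3] 0.937
-10 [32.6  3.8] 0.95
0 [33.8 -0.2] 0.959
10 [33.3 -5.1] 0.938
20 [ 25.2 -10.1] 0.914
30 [ 24.5 -10.6] 0.907
40 [ 31.6 -12. ] 0.933
toolx yaw 5.17 tilt [0.0028 0.0017] go [-0.009   0.0037  0.3511]
```

```bash
python3 -m jog '{"translation":[[-0.009,0.004,0.2],[-0.009,0.004,0.32],[-0.009,0.004,0.345],[-0.009,0.004,0.355],[-0.009,0.004,0.355]],"yaw":[0,0,0,0,0],"jaw":[1,1,1,1,1]}'
python3 -m jog '{"translation":[[0,0,0],[0,0,0],[0,0,0],[0,0,-0.3],[0,0,-0.6],[0,0,-0.9],[0,0,-0.9]],"yaw":[0,0,0,0,0,0,0],"jaw":[0.35,0.35,0.35,0.35,0.2,0.2,0.2]}'
python3 - <<'E'
from h import *
p=cam('wrist')
for d in ctrl.silhouettes('sleeve_a',p)[:4]:
    x,q=fit(p,d); print(np.round(d['at']),x.round(4),round(q,2))
p=cam('top')
for d in ctrl.silhouettes('sleeve_a',p)[:5]:
    x,q=fit(p,d); print('top',round(d['p'],2),np.round(d['at']),x.round(4),round(q,2))
tray('tray_green')
E
```

```text
time: 33.67
position: [0.518, 0.229, 0.1992]
tool_rot: [0.14, 3.137, 0.002]
ft_force: [0.9, -0.4, -0.9]
grip_width: 0.414
grip_force: 6.0
time: 34.55
position: [0.5189, 0.229, 0.3837]
tool_rot: [0.14, 3.13, 0.01]
ft_force: [0.2, -0.6, 0.2]
grip_width: 0.791
grip_force: 0.0
[314. 161.] [0.5167 0.23  ] 0.85
[ 5. 58.] [ 0.3696 -0.0797] 0.98
[349. 124.] [0.4788 0.2687] 0.88
top 0.7 [448. 200.] [ 0.5078 -0.2772] 0.91
top 0.63 [376. 248.] [ 0.3704 -0.0772] 0.92
top 0.53 [314. 156.] [0.6228 0.11  ] 0.9
tray_green 0.91 [ 0.5053 -0.2468] [ 0.5037 -0.265 ] [55. 38.]
```

```bash
python3 - <<'E'
from h import *
from scipy.optimize import minimize
p=cam('wrist')
for d in ctrl.silhouettes('sleeve_a',p)[:3]:
    def c(v):
        m=np.zeros((400,640),np.uint8); R=Ro.from_rotvec([v[2],v[3],0]).as_matrix()
        for r,zs in [(.022,(0,.006)),(.018,(0,.042))]:
            P=np.vstack([np.c_[r*np.cos(TH),r*np.sin(TH),0*TH+z] for z in zs])@R.T+[v[0],v[1],.004]
            cv2.fillConvexPoly(m,cv2.convexHull((proj(p,P)*16).round().astype(np.int32)),1,shift=4)
        m=m>0; return -(m&d['region']).sum()/(m|d['region']).sum()
    x0=np.r_[onz(p,d['at'],.025),0,0]; r=minimize(c,x0,method='Nelder-Mead',options=dict(initial_simplex=[x0]+[x0+e for e in np.diag([.006,.006,.15,.15])]))
    print(r.x.round(3),round(-r.fun,3),round(-c(np.r_[fit(p,d)[0],0,0]),3))
E
```

```text
[ 0.517  0.23   0.003 -0.037] 0.837 0.812
[ 0.479  0.269  0.023 -0.038] 0.932 0.897
[ 0.368 -0.08  -0.217  0.199] 0.947 0.78
```

Both stand upright (tilt within about 2°). Handing in.

```bash
python3 -c "
from bench import ctrl
print(ctrl.close_job())"
```

```text
the job is handed in; nothing more can be done
None
```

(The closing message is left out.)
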